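Roll a sample tube onto the reading line

TASK

Two capped sample tubes lie on the black reading mat, one on each side of its red line. Without picking it up, push the top of the yellow-capped tube sideways with a fingertip so that it rolls (not slides) over the mat until it lies along the red line, centred on it, and leave it resting there for the code reader. Leave the blue-capped tube and everything else on the bench as they are.

Things in the scene. Friction and masses are not known exactly. Their poses are not given: they have to be found in the camera images.
- yellow_tube: the tube to roll: stiff, closed, white with a yellow cap, lying on the mat near parallel to the line, 55 to 85 mm to either side of it; a plain cylinder 28 mm in diameter, 90 mm long, about 50 g. Origin at its very centre; x runs along it from cap (-x) to base; y and z turn as it rolls (z up at the start). It rolls without slipping on the mat and, let go slowly, stops within a few mm
- blue_tube: a tube of the same kind and size with a blue cap, lying on the mat on the other side of the line; to be left alone
- line_mid (a point): the middle of the red line painted on the mat, at the height of the mat's top, 4 mm above the bench. x runs along the line, away from the robot, y across it to the left (the tube rolls along y), z up. The line is 10 mm wide and 204 mm long
- mat: the fixed black rubber mat, 240 mm (x, along the line) by 300 mm (y), 4 mm thick; origin at the centre of its underside. A fixed white reader block, 40 mm (x) by 70 mm (y), 50 mm high, stands at its far end, from 122 to 162 mm along x
- dish_stack: bystander: a stack of three clear dishes, 90 mm in diameter, 45 mm high, standing beside the mat about 240 mm to one side of the line; origin at the centre of its underside
- flask: bystander: a green glass conical flask, 64 mm in diameter, 105 mm high, standing beside the mat about 240 mm to the other side of the line; origin at the centre of its underside
- marker: bystander: a marker pen 130 mm long, 15 mm thick, lying on the bench on the left (+y) of the mat; origin on its underside near the middle
- wash_bottle: bystander: a yellow wash bottle with a bent spout, 66 mm in diameter, 180 mm high, standing on the right (-y) of the mat; origin at the centre of its underside
Not all that is in view belongs to the job. Leave any pink look-alike of the yellow_tube alone.

How it is judged (in metres and radians):
On the way:
1. the yellow-capped tube has rolled about its own axis (turned more than 2 rad, a third of a turn, from its starting attitude) (angle between yellow_tube's own z axis and vertical above 2 rad).
At the end, for the whole second after the job is handed in: the yellow-capped tube lies at rest on the mat along the red line: its centre within 8 mm of the line sideways and within 50 mm of its middle lengthwise, parallel to it within 0.2 rad; the blue-capped tube is within 10 mm and the other bystanders within 15 mm of where they began (y of yellow_tube in the frame of line_mid between -0.008 and 0.008 m and x of yellow_tube in the frame of line_mid between -0.05 and 0.05 m and z of yellow_tube in the frame of line_mid between 0.01 and 0.018 m and angle between the x axis of yellow_tube and the x axis of line_mid, either way round below 0.2 rad and linear speed of yellow_tube below 0.01 m/s and angular speed of yellow_tube below 0.5 rad/s and distance of blue_tube from where it was at the start of the episode below 0.01 m and distance of each of dish_stack, flask, marker, wash_bottle from where it was at the start of the episode below 0.015 m); the robot touches nothing.
It fails at once if the yellow-capped tube is lifted off the mat (its centre more than 10 mm above its height when lying) (z of yellow_tube in the frame of line_mid above 0.024 m).
It fails at once if the blue-capped tube is moved more than 10 mm (distance of blue_tube from where it was at the start of the episode above 0.01 m).
It fails at once if the dishes, flask, marker or wash bottle is moved more than 15 mm (distance of any of dish_stack, flask, marker, wash_bottle from where it was at the start of the episode above 0.015 m).
It also fails if it takes over 45 s, if anything falls off the work surface, if the arm or the gripper's body presses on something with over 40 N, if the wrist force passes 120 N, or if a joint passes its speed limit or range.

ROBOT

A 6-joint arm with a two-finger parallel gripper is mounted at the origin on the work surface. World frame = base frame: x ahead of the robot, y to its left, z up, the work surface at z = 0. Lengths are in m, angles in degrees, forces in N, time in s.
With the tool pointing down it reaches from about 0.35 to 0.775 m from the base axis. Payload 5.5 kg.
Tool frame: the origin (TCP) lies at the very end of the fingers, on their centre line; the grasp point (between the pads) lies 19 mm behind it; z points along the fingers, x is the direction in which the jaws open and shut, and the axes are right-handed (so a half turn about z gives the same grasp; the last joint's range is limited). The gripper opens to 85 mm and grips with 20 to 120 N. Pads are 22 mm wide; open, the fingers measure 114 mm over their backs; the gripper's body (76 mm by 85 mm) begins 54 mm behind the grasp point. The pads swing forward as they close: fully open they stand 13 mm farther back than shut.
Start: joints at [-84.316, 17.945, 2.641, 74.691, 0, 82.002], TCP at [0.136, -0.559, 0.231] pointing down, gripper open.
Joint ranges: [-158.12, 158.12], [-49.38, 96.58], [-58.88, 72.47], [-126.05, 133.96], [-84.25, 85.87], [-180, 180]. Speed limits (degrees/s): [147.25, 147.25, 180, 180, 180, 180].

INTERFACE

Orientations are given as a 3x3 rotation matrix whose columns are the frame's x, y, z axes.
In Python, from rig import telemetry, optics, close_job gives the robot as it stands.
- The arm moves only by the tool arm_command, never from a script. Its argument "deltas" is one flat list of numbers, 4 for each row, row after row: the shift along the tool's x, y, z in units of 30 mm (1.0 is 30 mm), then the turn about the tool's z in units of 8 degrees (1.0 is 8 degrees). In form: [x, y, z, spin, x, y, z, spin, ...]. A call has 1 to 12 rows; each row shifts and turns the commanded pose from where the row before left it, along the tool's axes as they then stand; what a row does not reach is not made up. A row lasts 1/8 s, in which the tool goes at most 62.5 mm and 10.7 degrees, less where a joint would pass 70% of its speed; a pose out of reach is approached as far as the arm can. A call is refused whole if a number of a shift passes 1 or a number of a turn 1, either way. A call with a gripper value outside its range is refused whole. "grip" is the finger opening in mm, from 0 to 85.4, set as the call begins (left out, the last holds). The fingers move at their own pace and stop on an object; "force" is the grip in N (left out, the last holds). Time passes only in rows, so rows that do not move let the fingers close. It gives the time, the measured TCP pose, the force and the opening at its end, in the units of the state.
- telemetry.observe(): the state, without advancing time (a new reading comes with each control period).
- optics.camera(name): name is "scene" or "top" or "wrist"; returns a dict with "image" (400x640x3 uint8, red, green, blue), "fx", "fy", "cx", "cy" (pixels), "k1" (the pictures are not rectified: a ray, as slopes to the right and down, at radius r is drawn at 1 + k1 r^2 times it, then the intrinsics apply), "origin" and "rotation" of the camera in the world; the wrist camera has in their place "T_tool_cam" (4x4, takes a point from camera to tool coordinates, whose origin is the TCP and whose axes are the tool frame's). Camera axes: x right, y up, looking along -z (the intrinsics and any distortion apply to the point x, -y, -z); pixel columns grow to the right and rows downward; lengths in m; the calibration is good to about 2 mm. A picture is of the moment at which its call begins: read the wrist's pose just before it. There is no depth.
- close_job(): hands the job in, once; it reports no verdict.
The state is a dict: "time_s": time; "joint_positions": joint angles; "joint_velocities": joint speeds; "effort": joint torques, N m; "tool_pos": TCP position; "tcp_rot": TCP orientation; "ft_force": force on the tool from outside, world axes, zero at the start; "torque": the same for the moment, N m; "width": finger opening in m.
Only numpy, scipy, OpenCV 4.12 (cv2) and the standard library are available. Lean on these libraries where they do the work, as an engineer would, in place of code of your own. Each camera call takes 0.05 s, during which the arm holds its last target. There are 200 camera calls.

## Working session

There is one attempt and no reset: what is moved stays moved. The work goes in short steps, Python scripts to look and compute and a tool call to move; the robot and the scene stay as the last step left them, time stands still between calls to the robot, and variables do not carry over. Pictures are saved under pics/ and viewed, about 8 in all and at most 12, crops included, and the job is handed in when it is done.

Besides the shell and the picture viewer there is one more tool, called after ">>>" as name(argument=value, ...) on one line, values as JSON. arm_command: Moves the arm, as the interface text tells. Its arguments: {"type":"object","properties":{"deltas":{"type":"array"},"grip":{"type":"number"},"force":{"type":"number"}},"required":["deltas"]}

```bash
mkdir -p pics; cat > h.py <<'E'
import numpy as np, cv2
from rig import telemetry, optics
def snap(n,f):
    s=telemetry.observe(); c=optics.camera(n); cv2.imwrite(f'pics/{f}.png',c['image'][:,:,::-1])
    if 'T_tool_cam' in c:
        T=np.array(c['T_tool_cam']);R=np.array(s['tcp_rot']);c['rotation']=R@T[:3,:3];c['origin']=np.array(s['tool_pos'])+R@T[:3,3]
    return c
def K(c): return np.array([[c['fx'],0,c['cx']],[0,c['fy'],c['cy']],[0,0,1.]]),np.array([c['k1'],0,0,0.])
def pix2w(c,uv,z):
    k,d=K(c); p=cv2.undistortPoints(np.array(uv,float).reshape(-1,1,2),k,d).reshape(-1,2)
    r=np.c_[p[:,0],-p[:,1],-np.ones(len(p))]@np.array(c['rotation']).T; o=np.array(c['origin'])
    return o+r*((z-o[2])/r[:,2])[:,None]
def w2pix(c,P):
    k,d=K(c); q=(np.array(P,float).reshape(-1,3)-np.array(c['origin']))@np.array(c['rotation'])
    return cv2.projectPoints(q*[1,-1,-1],np.zeros(3),np.zeros(3),k,d)[0].reshape(-1,2)
E
python3 - <<'E'
from h import *
c=snap('top','top0'); d=snap('scene','scene0')
for q in(c,d): print(q['origin'],np.round(q['rotation'],3).tolist(),q['fx'],q['cx'],q['k1'])
s=telemetry.observe();print(s['time_s'],s['tool_pos'],np.round(s['tcp_rot'],3).tolist(),s['width'])
E
```

```text
[0.39999049 0.03428352 1.1240517 ] [[-0.007, 0.993, -0.117], [-1.0, -0.008, -0.004], [-0.005, 0.117, 0.993]] 420.759628709814 317.5626030126896 -0.04781070126919924
[1.4086626  0.18395588 0.6576157 ] [[-0.188, -0.55, 0.814], [0.982, -0.112, 0.151], [0.008, 0.828, 0.561]] 455.4614552573672 318.98852702602517 -0.04817587128167767
0.1 [ 0.13596471 -0.55822659  0.23049906] [[0.237, -0.972, -0.0], [-0.972, -0.237, 0.002], [-0.002, -0.0, -1.0]] 0.08560624848603313
```

View pics/top0.png

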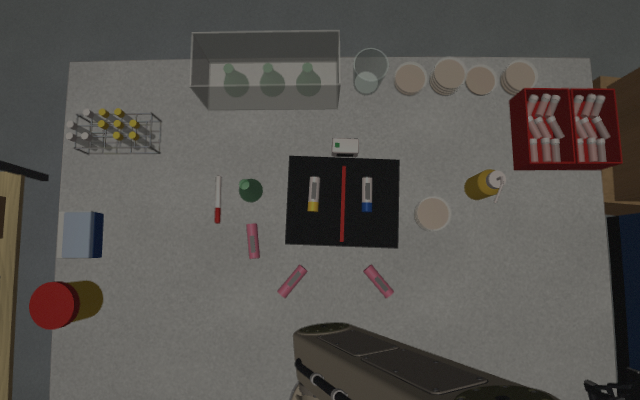

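View pics/scene0.png

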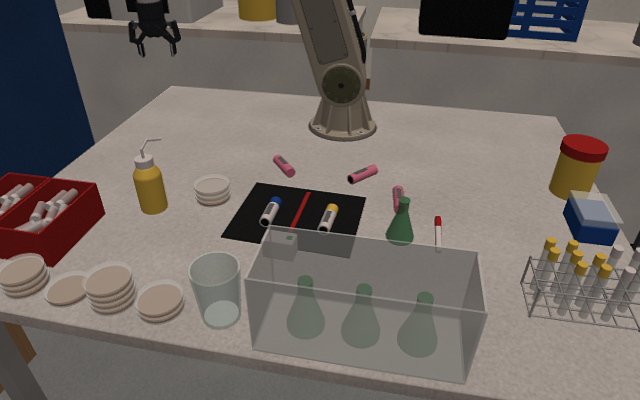

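Top view: the target is at (314,194), a white tube with a yellow cap on the mat, on the +y side of the line (343,204). Look-alikes are the blue-capped tube (367,194), pink tubes at (252,241), (292,281) and (378,281), and yellow-capped rack tubes near (118,124). I choose (314,194). I'll check it in one crop and measure.

```bash
cat >> h.py <<'E'
def meas(c,tube_uv=None,roi=None,f=None):
    im=c['image'].astype(int); r,g,b=im[...,0],im[...,1],im[...,2]
    M=np.zeros(r.shape,bool); M[roi[1]:roi[3],roi[0]:roi[2]]=True
    def pts(m,z):
        n,l,st,ct=cv2.connectedComponentsWithStats((m&M).astype(np.uint8)); out=[]
        for i in np.argsort(-st[1:,4])[:3]+1:
            if st[i,4]<25: continue
            v,u=np.where(l==i); w=pix2w(c,np.c_[u,v],z)[:,:2]
            rect=cv2.minAreaRect((w*1000).astype(np.float32)); ev=np.linalg.svd(w-w.mean(0),full_matrices=False)[2][0]
            out.append((st[i,4],ct[i].round(1).tolist(),(np.array(rect[0])).round(1).tolist(),np.round(rect[1],1).tolist(),w.mean(0).round(4).tolist(),round(float(np.degrees(np.arctan(ev[1]/ev[0]))),2)))
        return out
    for n,m,z in(('red',(r>90)&(g<0.5*r)&(b<0.5*r),.004),('tube',(r>70)&(g>0.6*r),.022),('yellow',(r>90)&(g>.55*r)&(b<.5*r),.022),('blue',(b>70)&(r<.6*b),.022)):
        for o in pts(m,z): print(n,*o)
E
python3 - <<'E'
from h import *
c=snap('top','top1'); meas(c,roi=(289,162,398,245))
im=c['image'][150:255,280:410,::-1]; cv2.imwrite('pics/crop1.png',cv2.resize(im,None,fx=5,fy=5,interpolation=cv2.INTER_CUBIC))
E
```

```text
red 224 [342.3, 204.6] [530.8, -27.3] [8.6, 200.1] [0.5285, -0.0271] -2.57
tube 346 [313.3, 193.7] [555.6, 50.4] [26.5, 91.3] [0.5557, 0.0502] -3.83
tube 253 [366.5, 189.5] [566.0, -90.8] [23.9, 67.1] [0.566, -0.0908] -0.65
yellow 90 [312.5, 206.0] [523.0, 52.5] [23.8, 21.2] [0.523, 0.0525] 89.04
blue 65 [366.5, 206.6] [519.3, -89.7] [18.5, 21.3] [0.5204, -0.0898] 4.88
```

View pics/crop1.png

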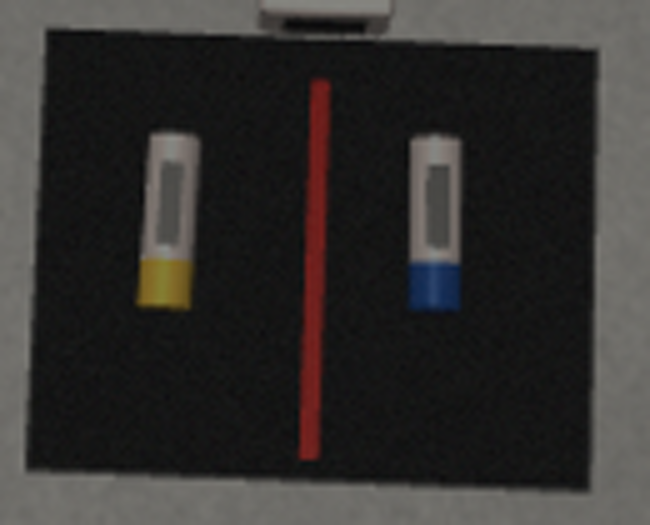

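The crop confirms it: yellow cap at the near end of the left tube, crop (165,285), with the red line in the middle and blue on the right. The tube is about 78 mm left of the line and almost parallel to it. Plan: close the fingers, press the tip lightly on top of the tube, and roll it in a few strokes. The tip moves twice as far as the tube.

>>> arm_command(deltas=[-0.84, -0.925, 0, 0, -0.84, -0.925, 0, 0, -0.84, -0.925, 0, 0, -0.84, -0.925, 0, 0, -0.84, -0.925, 0, 0, -0.84, -0.925, 0, 0, -0.84, -0.925, 0, 0, -0.84, -0.925, 0, 0, -0.84, -0.925, 0, 0, -0.84, -0.925, 0, 0, -0.84, -0.925, 0, 0, -0.84, -0.925, 0, 0], grip=0, force=40)

```text
time_s: 1.65
tool_pos: [0.3885, -0.185, 0.2312]
tcp_rot: [[0.236, -0.972, -0.0], [-0.972, -0.236, -0.0], [0.0, 0.0, -1.0]]
ft_force: [-0.3, 0.4, -0.5]
width: -0.0004
```

>>> arm_command(deltas=[-0.84, -0.925, 0, 0, -0.84, -0.925, 0, 0, -0.84, -0.925, 0, 0, -0.84, -0.925, 0, 0, -0.84, -0.925, 0, 0, -0.84, -0.925, 0, 0, -0.84, -0.925, 0, 0, -0.84, -0.925, 0, 0, 0, 0, 1, 0.7, 0, 0, 1, 0.7, 0, 0, 0.5, 0.7, 0, 0, 0, 0])

```text
time_s: 3.15
tool_pos: [0.5545, 0.0559, 0.1546]
tcp_rot: [[-0.045, -0.999, -0.003], [-0.999, 0.045, 0.005], [-0.005, 0.004, -1.0]]
ft_force: [-1.1, -0.2, -0.1]
width: 0.0
```

```bash
python3 - <<'E'
from h import *
s=telemetry.observe();print(s['time_s'],s['tool_pos'],np.round(s['tcp_rot'],3).tolist(),s['ft_force'],s['width'])
c=snap('wrist','w1'); meas(c,roi=(0,0,640,400))
print(w2pix(c,[s['tool_pos'],[.556,.05,.032],[.53,-.027,.004]]))
E
```

```text
3.15 [0.55445485 0.0559233  0.15463871] [[-0.045, -0.999, -0.003], [-0.999, 0.045, 0.005], [-0.005, 0.004, -1.0]] [-1.10750795 -0.16533147 -0.09883167] 2.541250053026369e-05
red 1913 [409.2, 181.3] [539.2, -30.6] [10.9, 188.9] [0.5474, -0.0309] -2.57
red 585 [93.7, 239.2] [499.7, 307.1] [19.5, 41.2] [0.5004, 0.3072] -2.91
tube 139887 [279.2, 159.3] [497.3, 67.0] [803.8, 438.7] [0.5696, 0.0973] 88.14
tube 3335 [331.7, 190.9] [530.9, 49.0] [29.0, 141.4] [0.5473, 0.0476] -3.42
tube 2466 [480.3, 167.0] [563.8, -92.0] [32.1, 71.4] [0.5651, -0.0921] -0.87
yellow 697 [330.2, 219.1] [520.2, 49.9] [28.9, 27.4] [0.5199, 0.05] 82.39
blue 770 [474.0, 215.5] [517.5, -90.3] [34.7, 27.1] [0.5173, -0.0908] 68.08
blue 153 [411.6, 25.0] [687.4, -22.9] [11.6, 11.3] [0.6877, -0.0237] 36.44
[[321.95938977 248.39698585]
 [328.99973363 185.96213189]
 [404.61603945 200.4554069 ]]
```

View pics/w1.png

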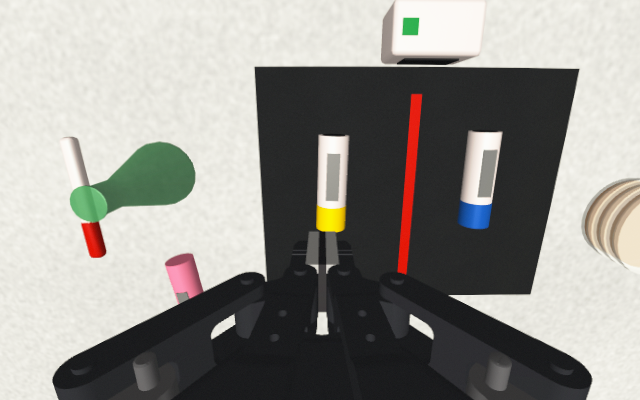

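Wrist view: yellow cap at (330,219), line at (409,181), closed fingertips at about (322,245), just above the tube. The tube-to-line distance again comes out at about 78 mm. Descending with the tip about 10 mm to the +y side of the tube's crest.

>>> arm_command(deltas=[-0.1, 0, 1, 0, 0, 0, 1, 0, 0, 0, 1, 0, 0, 0, 0.8, 0, 0, 0, 0, 0, 0, 0, 0, 0])

```text
time_s: 3.95
tool_pos: [0.557, 0.0582, 0.0438]
tcp_rot: [[-0.042, -0.999, 0.002], [-0.999, 0.042, 0.006], [-0.006, -0.002, -1.0]]
ft_force: [0.6, 0.1, 0.5]
width: -0.0002
```

>>> arm_command(deltas=[0, 0, 0.08, 0, 0, 0, 0.08, 0, 0, 0, 0, 0])

```text
time_s: 4.32
tool_pos: [0.5559, 0.0582, 0.0376]
tcp_rot: [[-0.042, -0.999, 0.0], [-0.999, 0.042, 0.006], [-0.006, -0.0, -1.0]]
ft_force: [-0.2, -0.3, -0.8]
width: 0.0
```

>>> arm_command(deltas=[0, 0, 0.1, 0, 0, 0, 0, 0])

```text
time_s: 4.58
tool_pos: [0.5556, 0.0583, 0.0342]
tcp_rot: [[-0.042, -0.999, -0.0], [-0.999, 0.042, 0.006], [-0.006, 0.001, -1.0]]
ft_force: [-0.6, 0.7, 0.7]
width: -0.0
```

>>> arm_command(deltas=[0, 0, 0.04, 0, 0, 0, 0, 0])

```text
time_s: 4.82
tool_pos: [0.5558, 0.0583, 0.0332]
tcp_rot: [[-0.042, -0.999, -0.0], [-0.999, 0.042, 0.006], [-0.006, 0.0, -1.0]]
ft_force: [-0.9, -0.9, 0.2]
width: -0.0002
```

>>> arm_command(deltas=[0, 0, 0.04, 0, 0, 0, 0, 0])

```text
time_s: 5.08
tool_pos: [0.5558, 0.0583, 0.032]
tcp_rot: [[-0.042, -0.999, 0.0], [-0.999, 0.042, 0.006], [-0.006, 0.0, -1.0]]
ft_force: [0.3, -0.1, -0.2]
width: -0.0
```

>>> arm_command(deltas=[0, 0, 0.03, 0, 0, 0, 0, 0])

```text
time_s: 5.32
tool_pos: [0.5559, 0.0583, 0.0312]
tcp_rot: [[-0.042, -0.999, 0.0], [-0.999, 0.042, 0.006], [-0.006, -0.0, -1.0]]
ft_force: [-0.1, 0.4, 1.8]
width: -0.0002
```

>>> arm_command(deltas=[0.1, 0, 0.02, 0, 0, 0, 0, 0])

```text
time_s: 5.58
tool_pos: [0.5558, 0.0553, 0.0314]
tcp_rot: [[-0.042, -0.999, 0.001], [-0.999, 0.042, 0.006], [-0.006, -0.001, -1.0]]
ft_force: [-2.4, 0.5, 6.2]
width: -0.0007
```

Contact at about 6 N with z = 31 mm. Starting a stroke.

>>> arm_command(deltas=[0.1, 0, 0, 0, 0.1, 0, 0, 0, 0.1, 0, 0, 0, 0.1, 0, 0, 0, 0.1, 0, 0, 0, 0.1, 0, 0, 0, 0.1, 0, 0, 0, 0.1, 0, 0, 0, 0.1, 0, 0, 0, 0.1, 0, 0, 0, 0, 0, 0, 0])

```text
time_s: 6.95
tool_pos: [0.5538, 0.025, 0.0318]
tcp_rot: [[-0.043, -0.999, -0.0], [-0.999, 0.043, 0.006], [-0.006, 0.0, -1.0]]
ft_force: [-5.2, -0.8, 13.7]
width: -0.0002
```

```bash
python3 - <<'E'
from h import *
c=snap('wrist','w2'); meas(c,roi=(200,0,600,235)); cv2.imwrite('pics/w2c.png',c['image'][:,150:560,::-1])
E
```

```text
red 2733 [420.7, 157.8] [590.6, -32.8] [10.6, 86.3] [0.5935, -0.033] -2.61
tube 13163 [395.7, 18.0] [661.8, -16.3] [186.4, 16.8] [0.6624, -0.0135] 87.63
tube 5312 [539.6, 192.2] [576.5, -91.9] [34.7, 48.1] [0.5763, -0.0916] 1.01
tube 4052 [314.1, 196.0] [579.4, 27.8] [28.3, 44.2] [0.5793, 0.0281] -3.96
```

View pics/w2c.png

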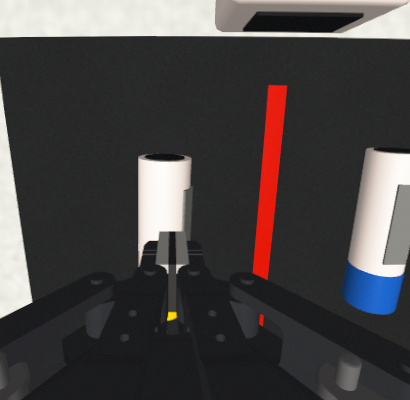

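The wrist view shows the label turned toward the line, now at the right edge of the tube (crop 187,210). The tube has moved about 17–18 mm for 33 mm of tip travel, so it's rolling without slip. Finishing this stroke, then lifting and setting back.

>>> arm_command(deltas=[0.1, 0, -0.01, 0, 0.1, 0, 0, 0, 0.1, 0, 0, 0, 0.1, 0, 0, 0, 0, 0, 0, 0, 0, 0, -0.1, 0, 0, 0, -0.3, 0, -0.7, 0, 0, 0, 0, 0, 0.3, 0, 0, 0, 0, 0])

```text
time_s: 8.25
tool_pos: [0.5541, 0.0342, 0.0329]
tcp_rot: [[-0.042, -0.999, -0.001], [-0.999, 0.042, 0.006], [-0.006, 0.002, -1.0]]
ft_force: [-0.5, 0.4, 0.1]
width: 0.0001
```

```bash
python3 - <<'E'
from h import *
c=snap('wrist','w3'); meas(c,roi=(200,0,600,235)); c=snap('top','t3'); meas(c,roi=(289,162,398,245))
E
```

```text
red 2715 [436.1, 157.3] [590.4, -32.8] [10.7, 87.0] [0.5935, -0.033] -2.62
tube 13269 [392.7, 18.0] [662.4, -7.2] [187.7, 17.0] [0.663, -0.003] 87.74
tube 5384 [554.8, 192.2] [576.2, -91.7] [35.5, 48.7] [0.5761, -0.0915] 2.01
tube 4203 [341.9, 195.5] [579.1, 23.7] [32.2, 45.0] [0.5789, 0.0226] -2.56
tube 4619 [316.5, 203.1] [532.0, 36.8] [157.5, 218.1] [0.5311, 0.0419] -0.98
tube 250 [366.5, 189.5] [566.0, -90.8] [23.9, 67.1] [0.5659, -0.0907] -0.52
blue 65 [366.5, 206.6] [519.3, -89.7] [18.5, 21.3] [0.5204, -0.0898] 4.88
```

>>> arm_command(deltas=[0, 0, 0.075, 0, 0.14, 0, 0, 0, 0.14, 0, 0, 0, 0.14, 0, 0, 0, 0.14, 0, -0.004, 0, 0.14, 0, 0, 0, 0.14, 0, -0.004, 0, 0.14, 0, 0, 0, 0.14, 0, -0.004, 0, 0.14, 0, 0, 0, 0.14, 0, 0, 0, 0, 0, 0, 0])

```text
time_s: 9.85
tool_pos: [0.5533, -0.0081, 0.0313]
tcp_rot: [[-0.043, -0.999, 0.001], [-0.999, 0.043, 0.006], [-0.006, -0.0, -1.0]]
ft_force: [-0.2, -0.2, -0.2]
width: 0.0003
```

>>> arm_command(deltas=[0, 0, -0.1, 0, 0, 0, -0.3, 0, -0.7, 0, 0, 0, 0, 0, 0.3, 0, 0, 0, 0, 0])

```text
time_s: 10.48
tool_pos: [0.5533, 0.0133, 0.0341]
tcp_rot: [[-0.042, -0.999, -0.001], [-0.999, 0.042, 0.006], [-0.006, 0.001, -1.0]]
ft_force: [-0.7, -0.4, 0.7]
width: -0.0
```

```bash
python3 - <<'E'
from h import *
c=snap('wrist','w4'); meas(c,roi=(200,0,600,235)); cv2.imwrite('pics/w4c.png',c['image'][:,150:560,::-1])
E
```

```text
red 2727 [399.3, 158.4] [590.1, -32.9] [10.7, 87.4] [0.5927, -0.033] -2.52
tube 13605 [400.2, 18.4] [661.7, -28.5] [189.3, 17.5] [0.6622, -0.0277] 87.61
tube 5090 [516.1, 191.9] [575.9, -92.3] [33.2, 48.8] [0.5758, -0.0921] 0.76
tube 4055 [341.0, 195.1] [578.0, 3.5] [31.0, 45.3] [0.578, 0.0021] -4.49
```

View pics/w4c.png

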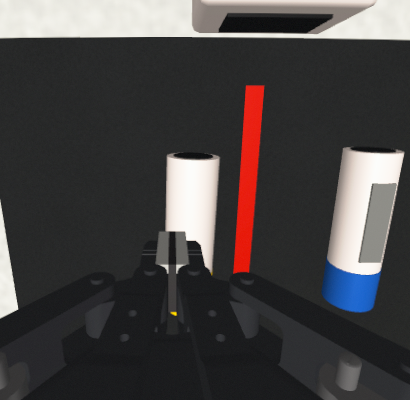

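Still rolling straight. The tube is now about 34 mm short of the line (tube top end at crop (193,156), line at (250,180)). Third stroke.

>>> arm_command(deltas=[0, 0, 0.115, 0, 0.12, 0, 0, 0, 0.12, 0, 0, 0, 0.12, 0, 0, 0, 0.12, 0, 0, 0, 0.12, 0, -0.003, 0, 0.12, 0, 0, 0, 0.12, 0, -0.003, 0, 0.12, 0, 0, 0, 0.12, 0, 0, 0, 0.12, 0, 0, 0, 0, 0, 0, 0])

```text
time_s: 12.02
tool_pos: [0.5521, -0.0233, 0.0316]
tcp_rot: [[-0.043, -0.999, -0.0], [-0.999, 0.043, 0.006], [-0.006, 0.0, -1.0]]
ft_force: [-3.1, 0.1, 6.3]
width: 0.0001
```

>>> arm_command(deltas=[0, 0, -0.1, 0, 0, 0, -0.3, 0, -0.6, 0, 0, 0, 0, 0, 0.3, 0, 0, 0, 0, 0])

```text
time_s: 12.65
tool_pos: [0.5522, -0.004, 0.0331]
tcp_rot: [[-0.041, -0.999, -0.002], [-0.999, 0.041, 0.006], [-0.006, 0.002, -1.0]]
ft_force: [0.1, -0.1, 0.4]
width: 0.0003
```

```bash
python3 - <<'E'
from h import *
c=snap('wrist','w5'); meas(c,roi=(200,0,600,235)); c=snap('top','t5')
E
```

```text
red 2053 [372.1, 144.8] [590.2, -33.0] [10.6, 87.4] [0.6003, -0.0343] -0.01
tube 13143 [405.7, 18.0] [660.5, -45.4] [187.8, 16.9] [0.6609, -0.0472] 87.58
tube 5001 [486.1, 191.7] [576.1, -92.6] [31.9, 48.8] [0.5759, -0.0924] 0.06
tube 4114 [341.3, 195.7] [577.2, -14.0] [31.2, 45.1] [0.5768, -0.0153] -6.82
```

>>> arm_command(deltas=[0, 0, 0.085, 0, 0.12, 0, 0, 0, 0.12, 0, 0, 0, 0.12, 0, 0, 0, 0.12, 0, 0, 0, 0.12, 0, -0.003, 0, 0.12, 0, 0, 0, 0.12, 0, -0.003, 0, 0.12, 0, 0, 0, 0.12, 0, 0, 0, 0.09, 0, 0, 0, 0, 0, 0, 0])

```text
time_s: 14.25
tool_pos: [0.5513, -0.0401, 0.0317]
tcp_rot: [[-0.043, -0.999, -0.0], [-0.999, 0.043, 0.006], [-0.006, 0.001, -1.0]]
ft_force: [-3.1, 0.2, 5.7]
width: -0.0003
```

>>> arm_command(deltas=[0, 0, -0.1, 0, 0, 0, -0.3, 0, 0, 0, -1, 0, 0, 0, -1, 0, 0, 0.8, -1, 0, 0, 1, -1, 0, 0, 1, 0, 0, 0, 0, 0, 0, 0, 0, 0, 0])

```text
time_s: 15.38
tool_pos: [0.4686, -0.0371, 0.1642]
tcp_rot: [[-0.042, -0.999, 0.002], [-0.999, 0.042, 0.006], [-0.006, -0.002, -1.0]]
ft_force: [0.3, -0.0, 0.3]
width: 0.0002
```

```bash
python3 - <<'E'
from h import *
c=snap('wrist','w6'); meas(c,roi=(200,0,600,300)); cv2.imwrite('pics/w6c.png',c['image'][:,:,::-1])
E
```

```text
red 765 [313.9, 180.5] [466.1, -27.4] [11.2, 72.6] [0.4673, -0.0278] -2.58
red 502 [313.0, 18.9] [617.9, -34.4] [11.0, 31.2] [0.6181, -0.0345] -2.77
tube 52949 [486.0, 175.9] [481.3, -126.5] [445.0, 293.6] [0.4633, -0.1951] -60.7
tube 3376 [313.9, 92.3] [551.2, -32.5] [28.8, 93.4] [0.553, -0.0326] -3.94
tube 2670 [381.5, 74.8] [553.7, -93.1] [28.5, 92.5] [0.5655, -0.0935] -2.22
yellow 837 [313.0, 132.9] [517.2, -30.1] [28.3, 25.4] [0.5175, -0.03] 85.77
blue 838 [379.4, 128.5] [518.9, -91.9] [28.7, 24.7] [0.5189, -0.092] 88.82
```

View pics/w6c.png

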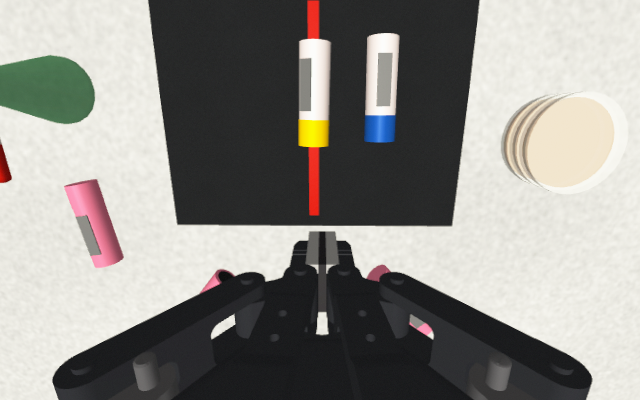

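The tube lies on the line: cap at (313,133), line at (314,180), centre about 1 mm off sideways and 20 mm along, about 1° skew. One last check with the top camera, then hand in.

```bash
python3 - <<'E'
from h import *
from rig import close_job
c=snap('top','t7'); meas(c,roi=(289,162,398,245))
s=telemetry.observe();print(s['time_s'],s['ft_force']);print(close_job())
E
```

```text
tube 4941 [366.2, 205.7] [530.5, -80.5] [180.2, 220.5] [0.5229, -0.0892] -13.43
15.475 [-0.09510612  0.40880465  0.00173578]
the job is handed in; nothing more can be done
None
```

I rolled the yellow-capped tube onto the red line with four light strokes of the closed fingertips on its top, then lifted the arm clear and handed the job in at about 15.5 s. No verdict was reported.

- **Rolling:** the tube advanced about half the tip's travel on each stroke, and its label turned out of view and back. That fits rolling without slip over about 78 mm, or roughly 5.6 rad. Contact force readings stayed below 14 N.
- **Final position (last wrist view):** the tube's centre is about 1 mm from the line sideways and about 20 mm from its middle lengthwise. It is skewed about 1.4° to the line.
- **Other objects:** the blue tube was in the same place as before to within about 2 mm. The arm never came near the other bystanders, but I did not measure them again.
- **Failed check:** the final top-camera measurement was unusable, probably because the arm blocked that view. The final position therefore rests on the wrist camera alone. I took only that one wrist picture after the arm lifted clear, so I did not separately check that the tube was at rest.
- **Camera disagreement:** the wrist and top cameras differed by 2–3 mm in absolute y, but agreed on the tube-to-line distance.

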